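# Boiled eggs from the boiler's carrier to the serving board, in order

### The job

The three boiled eggs in the steel carrier look alike and stand in order of boiling time, so their place in the row is the only record of which is which. Move them into the egg cups of the wooden serving board in the same order, counted from the handles: the egg next to the carrier's handle goes into the cup next to the board's handle, the middle egg into the middle cup, and the last into the cup farthest from the handle. Set each one in gently and upright, pointed end up as it stands now, do not drop any, and leave the salt shaker and the coffee cup where they are.

Things in the scene. Friction and masses are not known exactly. Their poses are not given: they have to be found in the camera images.
- carrier: Egg boiler's carrier, fixed: steel rail 178 x 56 mm on wire feet, top 16 mm above the worktop, a black round handle (68 mm long, 20 mm thick) at one end. Origin: centre of the rail, at worktop height; x along the row, away from the handle (which spans x = -172 to -104 mm); z up. The seats stand at x = -58 (next to the handle), 0 and +58 mm, y = 0.
- board: Wooden serving board, fixed: slab 184 x 72 x 16 mm, a 30 mm wide handle with a dark eye at one end, three white egg cups, each 41 mm across the rim outside, wall 3 mm, rim 42 mm above the worktop. Origin: centre of the slab, at worktop height; x along the row, away from the handle (x = -160 to -92 mm); z up. Cups at x = -58 (next to the handle), 0, +58 mm, y = 0.
- seat_a: Steel seat of the carrier where egg_a stands at the start, fixed: a round cup, rim 41 mm across outside, wall 3 mm, 26 mm high, on a 53 mm round flange that shows around the egg from above. Origin: centre of its underside, on the rail, 16 mm above the worktop; x, z as the carrier. Which seat is first, middle or last in the row changes from start to start.
- seat_b: Steel seat of the carrier where egg_b stands at the start, fixed: a round cup, rim 41 mm across outside, wall 3 mm, 26 mm high, on a 53 mm round flange that shows around the egg from above. Origin: centre of its underside, on the rail, 16 mm above the worktop; x, z as the carrier. Which seat is first, middle or last in the row changes from start to start.
- seat_c: Steel seat of the carrier where egg_c stands at the start, fixed: a round cup, rim 41 mm across outside, wall 3 mm, 26 mm high, on a 53 mm round flange that shows around the egg from above. Origin: centre of its underside, on the rail, 16 mm above the worktop; x, z as the carrier. Which seat is first, middle or last in the row changes from start to start.
- egg_a: Boiled egg, brown, 44 mm thick, 55 mm tall, 60 g, loose, one of three alike; starts upright in seat_a, blunt end down. Origin: on its axis at the thickest section, 23 mm above the blunt end; z to the pointed end. Seated in either rack the origin is 56 mm above the worktop, 14 mm above the cup's rim, and can be gripped there from above. Its yaw means nothing.
- egg_b: Boiled egg, brown, 44 mm thick, 55 mm tall, 60 g, loose, one of three alike; starts upright in seat_b, blunt end down. Origin: on its axis at the thickest section, 23 mm above the blunt end; z to the pointed end. Seated in either rack the origin is 56 mm above the worktop, 14 mm above the cup's rim, and can be gripped there from above. Its yaw means nothing.
- egg_c: Boiled egg, brown, 44 mm thick, 55 mm tall, 60 g, loose, one of three alike; starts upright in seat_c, blunt end down. Origin: on its axis at the thickest section, 23 mm above the blunt end; z to the pointed end. Seated in either rack the origin is 56 mm above the worktop, 14 mm above the cup's rim, and can be gripped there from above. Its yaw means nothing.
- salt_shaker: Glass salt shaker with a grey cap, 44 mm across, 90 mm high, loose, standing beside the serving board; not to be moved. Origin: centre of its foot, z up.
- coffee_cup: White china coffee cup with a handle, 95 x 74 x 54 mm over all, loose, standing beside the carrier; not to be moved. Origin: centre of its underside (the handle included in the outline), z up.
There are look-alikes about, which are no part of the job. Leave any yellow look-alike of the egg_b alone. What is shaped like the egg_a but blue is not meant.

How it is judged:
At the end, for the whole second after the job is handed in: Each egg sits in the cup with the same number from the handle as its seat had from the carrier's handle: within 10 mm of the cup's axis each way and 6 mm of seated height, pointed end up within 20 degrees, at rest; shaker and coffee cup upright, within 30 mm of their starts (((x of seat_a in the frame of carrier between -0.073 and -0.043 m and x of egg_a in the frame of board between -0.068 and -0.048 m) or (x of seat_a in the frame of carrier between -0.015 and 0.015 m and x of egg_a in the frame of board between -0.01 and 0.01 m) or (x of seat_a in the frame of carrier between 0.043 and 0.073 m and x of egg_a in the frame of board between 0.048 and 0.068 m)) and y of egg_a in the frame of board between -0.01 and 0.01 m and z of egg_a in the frame of board between 0.05 and 0.062 m and angle between each of egg_a, egg_b, egg_c's own z axis and vertical below 0.35 rad and linear speed of each of egg_a, egg_b, egg_c below 0.03 m/s and ((x of seat_b in the frame of carrier between -0.073 and -0.043 m and x of egg_b in the frame of board between -0.068 and -0.048 m) or (x of seat_b in the frame of carrier between -0.015 and 0.015 m and x of egg_b in the frame of board between -0.01 and 0.01 m) or (x of seat_b in the frame of carrier between 0.043 and 0.073 m and x of egg_b in the frame of board between 0.048 and 0.068 m)) and y of egg_b in the frame of board between -0.01 and 0.01 m and z of egg_b in the frame of board between 0.05 and 0.062 m and ((x of seat_c in the frame of carrier between -0.073 and -0.043 m and x of egg_c in the frame of board between -0.068 and -0.048 m) or (x of seat_c in the frame of carrier between -0.015 and 0.015 m and x of egg_c in the frame of board between -0.01 and 0.01 m) or (x of seat_c in the frame of carrier between 0.043 and 0.073 m and x of egg_c in the frame of board between 0.048 and 0.068 m)) and y of egg_c in the frame of board between -0.01 and 0.01 m and z of egg_c in the frame of board between 0.05 and 0.062 m and distance of each of salt_shaker, coffee_cup from where it was at the start of the episode below 0.03 m and angle between each of salt_shaker, coffee_cup's own z axis and vertical below 0.3 rad); the robot touches nothing.
It fails at once if an egg falls or is laid down beside its cup on the board or the worktop (height (world z) of any of egg_a, egg_b, egg_c below 0.043 m).
It fails at once if an egg is pressed into its cup with more than 40 N (contact force between any of egg_a, egg_b, egg_c and board above 40 N).
It fails at once if the salt shaker or the coffee cup is pushed 30 mm away or knocked over (distance of any of salt_shaker, coffee_cup from where it was at the start of the episode above 0.03 m or angle between any of salt_shaker, coffee_cup's own z axis and vertical above 0.5 rad).
It also fails if it takes over 96 s, if anything falls off the work surface, if the arm or the gripper's body presses on something with over 40 N, if the wrist force passes 120 N, or if a joint passes its speed limit or range.

### The arm

A 6-joint arm with a two-finger parallel gripper is mounted at the origin on a cart in front of the work surface, level with it; the furniture and walls round the work are solid. World frame = base frame: x ahead of the robot, y to its left, z up, the work surface at z = 0. Lengths are in m, angles in rad, forces in N, time in s.
With the tool pointing down it reaches from about 0.35 to 0.775 m from the base axis. Payload 7.3 kg.
Tool frame: the origin (TCP) lies at the centre of the arm's flange, where the gripper is bolted on; the fingertips stand 178 mm ahead of it and the grasp point (between the pads) lies 159 mm ahead of it (tip_extent is the distance from the TCP to the fingertips, in m); z points along the fingers, y is the line along which they close (so a half turn about z gives the same grasp; the last joint's range is limited). The gripper opens to 92 mm and grips with 3 to 60 N. Pads are 19 mm wide; open, the fingers measure 130 mm over their backs; the gripper's body (75 mm by 190 mm) begins 47 mm behind the grasp point.
Start: joints at [1.165, 0.342, 1.524, -0, 1.275, -0.146], TCP at [0.135, 0.507, 0.405] pointing down, gripper open.
Joint ranges: [-2.53, 2.53], [-0.77, 2.02], [0.04, 2.7], [-1, 4.14], [0.28, 2.66], [-3.11, 3.11]. Speed limits (rad/s): [2.57, 2.57, 3.14, 3.14, 3.14, 3.14].

### API

Orientations are given as [roll, pitch, yaw] about the fixed x, y, z axes, in that order (R = Rz(yaw) Ry(pitch) Rx(roll)).
In Python, from cell import * gives the robot as it stands.
- The arm moves only by the tool arm_command, never from a script. Its arguments are lists of equal length, an entry for each row: "xyz": the shift along the world's x, y, z in mm, a list of three; "spin": the turn about the world's z in degrees. In form: {"xyz": [[tx, ty, tz], ...], "spin": [spin, ...]}. A call has 1 to 20 rows; each row shifts and turns the commanded pose from where the row before left it; what a row does not reach is not made up. A row lasts 1/10 s, in which the tool goes at most 50 mm and 8.59 degrees, less where a joint would pass 70% of its speed; a pose out of reach is approached as far as the arm can. A call with a gripper value outside its range is refused whole. "jaw" is the opening, from -1 (shut) to 1 (fully open), set as the call begins (left out, the last holds). The fingers move at their own pace and stop on an object; "squeeze" is the grip in N (left out, the last holds). Time passes only in rows, so rows that do not move let the fingers close. It gives the time, the measured TCP pose, the force, the opening and the grip force at its end, in the units of the state.
- observe(): the state, without advancing time (a new reading comes with each control period).
- read_camera(name): name is "scene" or "top"; returns a dict with "img" (384x512x3 uint8, red, green, blue), "depth" (384x512 float32, m along the optical axis (not along the pixel's ray), 0 where there is no reading), "fx", "fy", "cx", "cy" (pixels), "world_from_camera" (4x4, takes a point from camera to world coordinates). Camera axes: x right, y up, looking along -z (the intrinsics and any distortion apply to the point x, -y, -z); pixel columns grow to the right and rows downward; lengths in m; the calibration is good to about 2 mm. A picture is of the moment at which its call begins.
- hand_in(): hands the job in; it is judged then, once.
The state is a dict: "time": time; "qpos": joint angles; "qvel": joint speeds; "joint_efforts": joint torques, N m; "tool_pos": TCP position; "tool_rot": TCP orientation; "contact_force": force on the tool from outside, world axes, zero at the start; "torque": the same for the moment, N m; "opening": finger opening in m; "grip_force": force on a finger pad.
Only numpy, scipy, OpenCV 4.12 (cv2) and the standard library are available. Lean on these libraries where they do the work, as an engineer would, in place of code of your own. Each camera call takes 0.05 s, during which the arm holds its last target. There are 200 camera calls.

## Working session

There is one attempt and no reset: what is moved stays moved. The work goes in short steps, Python scripts to look and compute and a tool call to move; the robot and the scene stay as the last step left them, time stands still between calls to the robot, and variables do not carry over. Pictures are saved under pics/ and viewed, at most 14 in all, crops included, and the job is handed in when it is done.

Besides the shell and the picture viewer there is one more tool, called after "Emit:" as name(argument=value, ...) on one line, values as JSON. arm_command: Moves the arm, as the interface text tells. Its arguments: {"type":"object","properties":{"xyz":{"type":"array","items":{"type":"array","items":{"type":"number"}}},"spin":{"type":"array","items":{"type":"number"}},"jaw":{"type":"number"},"squeeze":{"type":"number"}},"required":["xyz","spin"]}

```bash
mkdir -p pics
cat > h.py <<'E'
from cell import *
import numpy as np, cv2
def cam(n):
    c=read_camera(n); c['n']=n; np.savez(f'{n}.npz',**{k:v for k,v in c.items() if k!='n'}); return c
def load(n): return dict(np.load(f'{n}.npz'))
def cloud(c):
    d=c['depth']; v,u=np.mgrid[:d.shape[0],:d.shape[1]]
    p=np.stack([(u-c['cx'])/c['fx']*d,-(v-c['cy'])/c['fy']*d,-d],-1)
    T=c['world_from_camera']; return p@T[:3,:3].T+T[:3,3]
E
python3 - <<'E'
from h import *
for n in('top','scene'):
    c=cam(n); cv2.imwrite(f'pics/{n}0.png',cv2.resize(c['img'][:,:,::-1],(800,600),interpolation=cv2.INTER_CUBIC)); print(n,c.keys(),c['world_from_camera'].round(3).tolist(),c['fx'],(c['depth']>0).mean())
s=observe();print(s['time'],s['tool_pos'],s['tool_rot'],s['opening'])
E
```

```text
top dict_keys(['img', 'depth', 'fx', 'fy', 'cx', 'cy', 'world_from_camera', 'n']) [[-0.091, 0.975, -0.201, 0.07], [-0.996, -0.09, 0.012, 0.093], [-0.006, 0.202, 0.979, 1.74], [0.0, 0.0, 0.0, 1.0]] 473.71190647459457 0.9957733154296875
scene dict_keys(['img', 'depth', 'fx', 'fy', 'cx', 'cy', 'world_from_camera', 'n']) [[-0.666, 0.372, -0.646, -0.453], [-0.746, -0.323, 0.583, 0.877], [0.009, 0.87, 0.493, 0.745], [0.0, 0.0, 0.0, 1.0]] 433.4893733495165 0.9959462483723959
0.1 [0.13478036 0.50728983 0.40415222] [-3.14028172e+00 -1.60394134e-04  2.88182281e+00] 0.09149820677624504
```

View pics/top0.png

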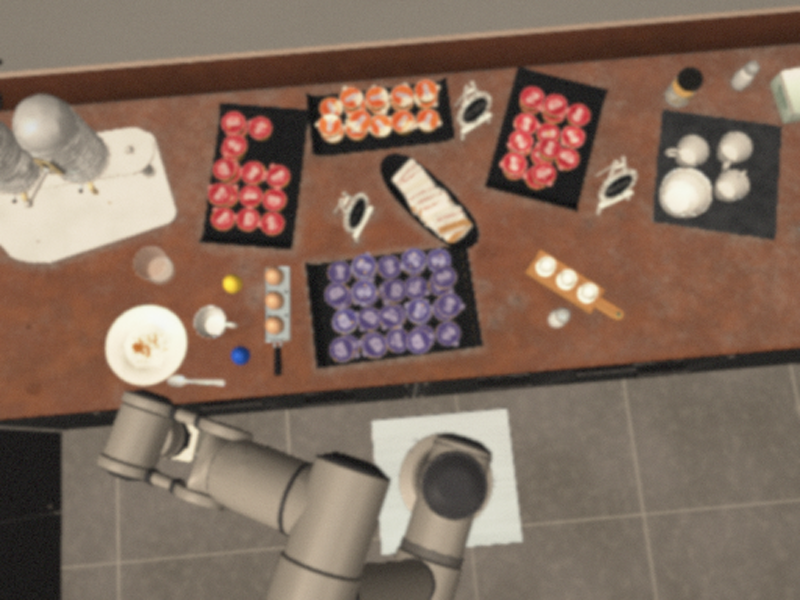

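View pics/scene0.png

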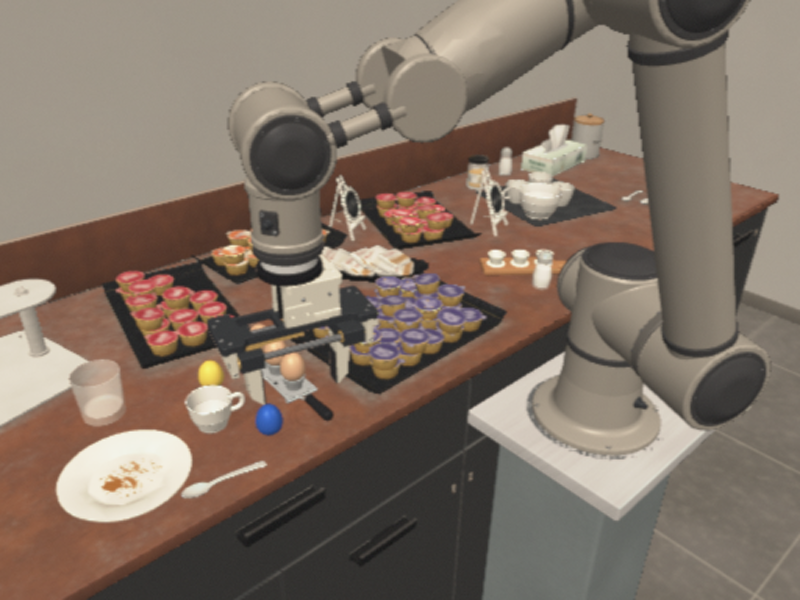

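The top view shows the carrier's brown eggs at about (274,275), (274,300) and (274,325), with its black handle at (278,360). The board's cups are at (545,265), (567,279) and (588,293), with its handle at (612,312). Look-alikes are the yellow egg at (232,284) and the blue egg at (240,355). The salt shaker is at (559,318) and the coffee cup at (211,321). I choose the three brown eggs in the steel carrier.

```bash
cat > m.py <<'E'
from h import *
def proj(c,p):
    T=np.linalg.inv(c['world_from_camera']); q=np.atleast_2d(p)@T[:3,:3].T+T[:3,3]
    return np.stack([c['fx']*q[:,0]/-q[:,2]+c['cx'], c['fy']*-q[:,1]/-q[:,2]+c['cy']],1)
def atz(c,uv,z):
    uv=np.atleast_2d(uv); r=np.stack([(uv[:,0]-c['cx'])/c['fx'],-(uv[:,1]-c['cy'])/c['fy'],-np.ones(len(uv))],1)@c['world_from_camera'][:3,:3].T
    o=c['world_from_camera'][:3,3]; return o+r*((z-o[2])/r[:,2])[:,None]
E
python3 - <<'E'
from m import *
t=load('top'); s=load('scene'); P=cloud(t); S=cloud(s)
hsv=cv2.cvtColor(t['img'],cv2.COLOR_RGB2HSV)
for nm,pts in dict(egg=[(175,176),(175,192),(175,208)],cup=[(349,170),(363,179),(376,187.5)],hand=[(178,230),(392,199)],shaker=[(358,203)],coffee=[(134,205)]).items():
    for u,v in pts:
        q=P[int(v)-6:int(v)+7,int(u)-6:int(u)+7].reshape(-1,3); m=q[q[:,2]>.03] if (q[:,2]>.03).sum()>5 else q
        print(nm,(u,v),hsv[int(v),int(u)],'med',np.median(m,0).round(4),'zmax',np.percentile(q[:,2],[50,90,97]).round(4))
# clusters in combined clouds
for nm,C in(('top',P),('scene',S)):
    for lab,(x0,x1,y0,y1) in dict(carrier=(.4,.75,.2,.5),board=(.4,.75,-.45,-.1)).items(): pass
q=P[P[...,2]<.01]; print('worktop z', np.median(P[240:244,330:350,2]),np.median(P[200:215,300:330,2]))
def crop(c,u0,u1,v0,v1,W,H): return cv2.resize(c['img'][v0:v1,u0:u1,::-1],(W,H),interpolation=cv2.INTER_CUBIC)
a=crop(t,130,210,160,250,400,450); b=crop(t,325,415,150,222,400,320)
c=crop(s,120,225,190,290,400,381)
cv2.imwrite('pics/crop1.png',np.hstack([a,np.vstack([b,np.zeros((130,400,3),np.uint8)])]))
c1=crop(s,300,370,150,190,400,229)
cv2.imwrite('pics/crop2.png',np.hstack([c,np.vstack([c1,np.zeros((152,400,3),np.uint8)])]))
E
```

```text
egg (175, 176) [ 15 107 237] med [0.4916 0.3519 0.0787] zmax [0.072  0.086  0.0903]
egg (175, 192) [ 15 108 238] med [0.4341 0.3553 0.0794] zmax [0.0744 0.0865 0.0915]
egg (175, 208) [ 15 105 238] med [0.3772 0.358  0.0804] zmax [0.0735 0.088  0.0904]
cup (349, 170) [ 26  15 251] med [ 0.4731 -0.286   0.0401] zmax [0.0239 0.0432 0.0488]
cup (363, 179) [ 27  19 250] med [ 0.4382 -0.3316  0.0389] zmax [0.0245 0.043  0.0465]
cup (376, 187.5) [ 28  16 251] med [ 0.3973 -0.3786  0.0395] zmax [0.0243 0.0436 0.0479]
hand (178, 230) [ 0 26 40] med [0.3025 0.3651 0.0332] zmax [0.0044 0.0319 0.0348]
hand (392, 199) [ 14 152 193] med [ 0.3488 -0.4329  0.0125] zmax [0.0125 0.0211 0.0238]
shaker (358, 203) [ 28  20 207] med [ 0.3377 -0.2903  0.0784] zmax [0.0596 0.0887 0.093 ]
coffee (134, 205) [ 26  17 244] med [0.4299 0.5308 0.0343] zmax [0.0115 0.0305 0.0402]
worktop z -0.39240570756366977 0.002341187993695426
```

View pics/crop1.png

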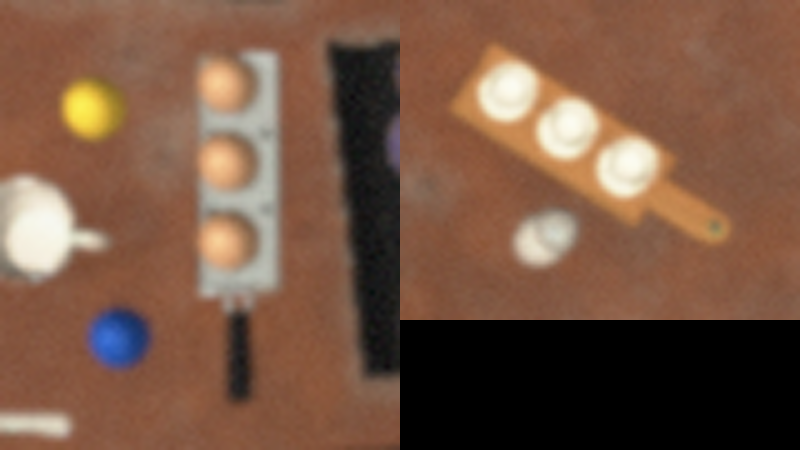

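View pics/crop2.png

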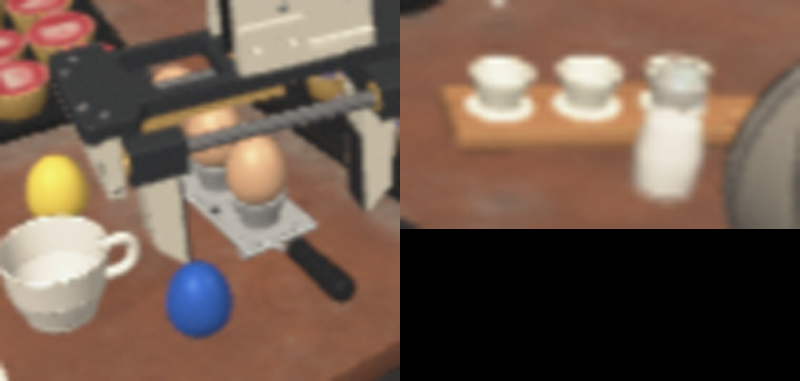

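The crops confirm it: three brown eggs in the steel carrier (top crop, left side), and three white cups on the board with the eyed handle at lower right. The shaker stands beside the board. Next I fit the poses by silhouette.

```bash
cat > fit.py <<'E'
from m import *
from scipy.optimize import minimize
K=8 # subpixel shift bits
def hull(c,img,p,uv0,s):
    h=cv2.convexHull(((proj(c,p)-uv0+.5)*s-.5).astype(np.float32)); cv2.fillPoly(img,[np.round(h*2**K).astype(np.int32)],1,shift=K)
def box(x0,x1,y0,y1,z0,z1): return np.array([[x,y,z] for x in(x0,x1) for y in(y0,y1) for z in(z0,z1)],float)
a=np.linspace(0,2*np.pi,40)
def ring(x,r,z): return np.c_[x+r*np.cos(a),r*np.sin(a),0*a+z]
def egg(x=0,z=0): # origin at thickest
    th=np.linspace(0,np.pi,21)
    return np.vstack([ring(x,.022*np.sin(t),z+(.032 if t<np.pi/2 else .023)*np.cos(t)) for t in th])
board=[box(-.092,.092,-.036,.036,0,.016),box(-.160,-.09,-.015,.015,0,.016)]+[np.vstack([ring(x,.0205,.042),ring(x,.0175,.016)]) for x in(-.058,0,.058)]
def place(p,q):
    x,y,z,w=q; R=np.array([[np.cos(w),-np.sin(w),0],[np.sin(w),np.cos(w),0],[0,0,1]]); return p@R.T+[x,y,z]
def cost(q,parts,views):
    J=0
    for c,m,uv0,s,ign in views:
        im=np.zeros(m.shape,np.uint8)
        for p in parts: hull(c,im,place(p,q),uv0,s)
        im=im.astype(bool)&~ign; J+=1-(im&m).sum()/(im|m).sum()
    return J
def fit(parts,views,q0,fz=True):
    f=(lambda v:cost(v,parts,views)) if fz else (lambda v:cost([v[0],v[1],q0[2],v[2]],parts,views))
    x0=np.array(q0 if fz else [q0[0],q0[1],q0[3]],float); d=np.array([.008,.008,.008,.06] if fz else [.008,.008,.06])
    r=minimize(f,x0,method='Nelder-Mead',options=dict(initial_simplex=np.vstack([x0,x0+np.diag(d)]),xatol=1e-4,fatol=1e-5)); return r.x.round(4),round(r.fun,3)
def view(c,rect,maskf,s=6):
    u0,u1,v0,v1=rect; im=cv2.resize(c['img'][v0:v1,u0:u1],None,fx=s,fy=s,interpolation=cv2.INTER_LINEAR)
    m,ign=maskf(cv2.cvtColor(im,cv2.COLOR_RGB2HSV).astype(int)); return c,m&~ign,np.array([u0,v0]),s,ign
def big(m,n=1):
    k,l,st,_=cv2.connectedComponentsWithStats(m.astype(np.uint8)); o=np.argsort(-st[1:,4])[:n]+1; return np.isin(l,o)
E
python3 - <<'E'
from fit import *
t=load('top'); s=load('scene')
def bm(h):
    return (lambda m:(big(m),np.zeros(m.shape,bool)))((h[...,2]>165)&(((h[...,0]<35)&(h[...,1]<170)&(h[...,0]>9))|(h[...,1]<50)))
vt=view(t,(325,415,150,222),bm)
vs=view(s,(300,375,150,190),bm)
vis=[vt[1]*255,vs[1]*255]
cv2.imwrite('pics/mask.png',np.vstack([cv2.resize(np.uint8(v),(500,250)) for v in vis]))
q0=[.437,-.332,0,.885]
print('board top',fit(board,[vt],q0,False))
S=cloud(s);P=cloud(t)
# eggs, top view
for g in [(.4916,.352),(.434,.355),(.377,.358)]:
    u,v=proj(t,[[*g,.056]])[0].astype(int)
    def em(h):
        m=big((h[...,1]>75)&(h[...,2]>130)&(h[...,0]>7)&(h[...,0]<22)&(h[...,1]<170)); return m,np.zeros(m.shape,bool)
    ve=view(t,(u-9,u+10,v-9,v+10),em); 
    print('egg',fit([egg()],[ve],[*g,.056,0],False), ve[1].sum()/36)
c=load('top'); h=cv2.cvtColor(t['img'],cv2.COLOR_RGB2HSV); print(h[175,388],h[184,345],h[170,349],h[200,390])
E
```

```text
board top (array([ 0.4339, -0.3311,  0.8893]), np.float64(0.129))
egg (array([ 0.5057,  0.3649, -0.1389]), np.float64(0.351)) 180.97222222222223
egg (array([0.4411, 0.3638, 0.0457]), np.float64(0.341)) 152.13888888888889
egg (array([ 0.383 ,  0.3678, -0.0793]), np.float64(0.344)) 155.36111111111111
[ 10 126 132] [ 10 146 138] [ 26  15 251] [ 14 149 198]
```

View pics/mask.png

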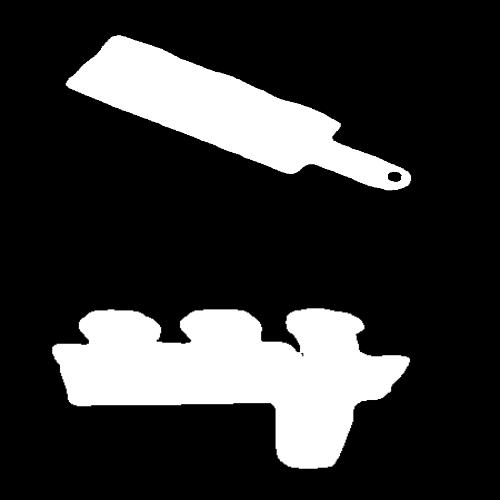

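The masks show the board clean in both views, with the shaker merged into the scene mask at (320,420). The egg masks need a tighter threshold.

```bash
cat > f2.py <<'E'
from fit import *
t=load('top'); s=load('scene')
def bm(h):
    m=big((h[...,2]>165)&(((h[...,0]<35)&(h[...,1]<170)&(h[...,0]>9))|(h[...,1]<50))); return m,np.zeros(m.shape,bool)
def bms(h): 
    m,i=bm(h); i[:,int(m.shape[1]*.53):]=True; return m,i
vt=view(t,(325,415,150,222),bm); vs=view(s,(300,375,150,190),bms)
q0=[.437,-.332,0,.885]
print('board scene',fit(board,[vs],q0,False),'joint',fit(board,[vt,vs],q0))
def em(h):
    m=big((h[...,1]>60)&(h[...,2]>165)&(h[...,0]>7)&(h[...,0]<22)&(h[...,1]<170)); return m,np.zeros(m.shape,bool)
for g in [(.4916,.352),(.434,.355),(.377,.358)]:
    u,v=proj(t,[[*g,.056]])[0].astype(int); ve=view(t,(u-10,u+11,v-10,v+11),em)
    print('egg top',fit([egg()],[ve],[*g,.056,0],False),ve[1].sum()/36)
u,v=proj(s,[[*g,.06]])[0].astype(int); ws=view(s,(u-14,u+15,v-16,v+14),em)
print('egg1 joint',fit([egg()],[ve,ws],[*g,.056,0]),'scene',fit([egg()],[ws],[*g,.056,0],False))
E
python3 f2.py
```

```text
board scene (array([ 0.4416, -0.3446,  0.9064]), np.float64(0.138)) joint (array([ 0.4334, -0.3311,  0.0067,  0.878 ]), np.float64(0.291))
egg top (array([ 0.4982,  0.36  , -0.0039]), np.float64(0.285)) 85.55555555555556
egg top (array([0.4381, 0.365 , 0.0108]), np.float64(0.295)) 85.41666666666667
egg top (array([ 0.3797,  0.3657, -0.0727]), np.float64(0.325)) 82.69444444444444
egg1 joint (array([ 0.3815,  0.3644,  0.0634, -0.1092]), np.float64(0.564)) scene (array([ 0.3915,  0.3581, -0.0368]), np.float64(0.218))
```

```bash
cat > f3.py <<'E'
from fit import *
from scipy.optimize import least_squares
t=load('top'); s=load('scene')
def eggfit(C,g,zmin=.05):
    for _ in range(3):
        d=np.hypot(C[...,0]-g[0],C[...,1]-g[1]); q=C[(d<.021)&(C[...,2]>zmin)&(C[...,2]<.1)]
        f=lambda p:(np.sqrt(((q[:,:2]-p[:2])**2).sum(1)/.022**2+((q[:,2]-p[2])/np.where(q[:,2]>p[2],.032,.023))**2)-1)*.025
        r=least_squares(f,[*g[:2],.056],loss='soft_l1',f_scale=.003); g=r.x
    return r.x.round(4),len(q),round(float(np.median(abs(r.fun))),4)
if __name__=='__main__':
    P=cloud(t);S=cloud(s)
    for g in [(.4916,.352),(.434,.355),(.377,.358)]: print('top',eggfit(P,g),'scene',eggfit(S,g))
    print('rail px->', atz(t,[[130+.2*239,160+.2*170]],.016).round(4),'handle tip',atz(t,[[130+.2*238,160+.2*398]],.03).round(4))
    # cup rims from depth: points z .034-.05
    for nm,C in(('top',P),('scene',S)):
        for g in [(.4731,-.286),(.4382,-.3316),(.3973,-.3786)]:
            d=np.hypot(C[...,0]-g[0],C[...,1]-g[1]); q=C[(d<.028)&(C[...,2]>.033)&(C[...,2]<.055)]; print(nm,'cup',q.mean(0).round(4),len(q))
    # cup centre from white pixels in top: 
    for px in [(325+.225*(508-400),150+.225*90),(325+.225*167,150+.225*127),(325+.225*228,150+.225*165)]: print('rim px',atz(t,[px],.04).round(4))
E
python3 f3.py
```

```text
top (array([0.4978, 0.3562, 0.057 ]), 100, 0.0014) scene (array([0.4981, 0.3528, 0.0564]), 23, 0.0007)
top (array([0.4398, 0.3584, 0.0572]), 106, 0.001) scene (array([0.4395, 0.3549, 0.057 ]), 70, 0.0012)
top (array([0.3825, 0.3627, 0.0577]), 101, 0.0015) scene (array([0.3817, 0.3582, 0.0571]), 140, 0.001)
rail px-> [[0.4407 0.3568 0.016 ]] handle tip [[0.2699 0.3652 0.03  ]]
top cup [ 0.4718 -0.2847  0.0417] 41
top cup [ 0.4352 -0.3302  0.0403] 50
top cup [ 0.3978 -0.3765  0.0411] 45
scene cup [ 0.4698 -0.2869  0.0391] 51
scene cup [ 0.4336 -0.3324  0.0382] 51
scene cup [ 0.4056 -0.382   0.04  ] 12
rim px [[ 0.4666 -0.2834  0.04  ]]
rim px [[ 0.4308 -0.3279  0.04  ]]
rim px [[ 0.3943 -0.3735  0.04  ]]
```

Both views agree to within a few mm. Eggs from the handle outward are at (0.382,0.3605), (0.4397,0.3565) and (0.498,0.3545), with origin z about 0.057. The board is centred at (0.434,-0.331) with yaw 0.885. I move above egg 1.

Emit:
arm_command(xyz=[[31, -18, 0], [31, -18, 0], [31, -18, 0], [31, -18, 0], [31, -18, 0], [31, -18, 0], [31, -18, 0], [30, -20, 0], [0, 0, 0], [0, 0, 0]], spin=[1.5, 1.5, 1.5, 1.5, 1.5, 1.5, 1.5, 1.4, 0, 0], jaw=0.5, squeeze=12)

```text
time: 1.1
tool_pos: [0.3822, 0.361, 0.4042]
tool_rot: [-3.141, -0.001, 3.087]
contact_force: [0.2, 0.6, -0.4]
opening: 0.0691
grip_force: 0.0
```

Emit:
arm_command(xyz=[[0, 0, -25], [0, 0, -25], [0, 0, -25], [0, 0, -25], [0, 0, -25], [0, 0, -20], [0, 0, -15], [0, 0, -10], [0, 0, -8], [0, 0, -8], [0, 0, 0], [0, 0, 0]], spin=[0, 0, 0, 0, 0, 0, 0, 0, 0, 0, 0, 0])

```text
time: 2.3
tool_pos: [0.3819, 0.3615, 0.219]
tool_rot: [3.141, 0.0, 3.09]
contact_force: [0.3, 0.6, -0.3]
opening: 0.0688
grip_force: 0.0
```

Run:
```python
from m import *
t=cam('top');s=cam('scene')
f=lambda c,u0,u1,v0,v1:cv2.resize(c['img'][v0:v1,u0:u1,::-1],(400,400),interpolation=cv2.INTER_CUBIC)
cv2.imwrite('pics/g1.png',np.hstack([f(t,135,225,165,255),f(s,130,240,180,290)]))
```

```text
(no output)
```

View pics/g1.png

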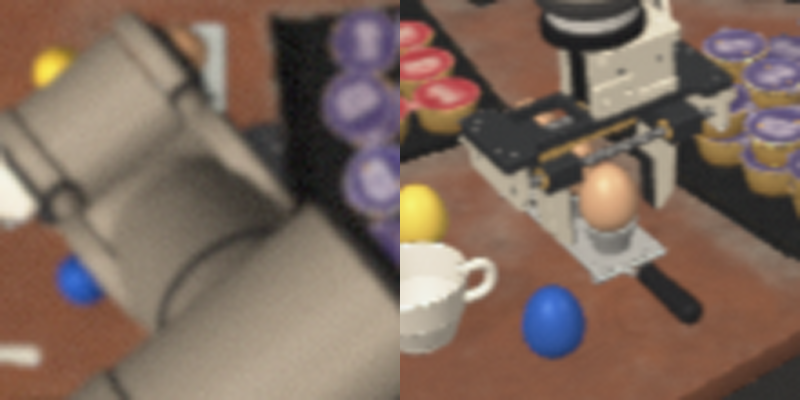

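The scene crop shows the fingers on either side of the front egg at (607,200), clear of the cup and the muffins. I close.

Emit:
arm_command(xyz=[[0, 0, 0], [0, 0, 0], [0, 0, 0], [0, 0, 0], [0, 0, 0], [0, 0, 0], [0, 0, 0], [0, 0, 0]], spin=[0, 0, 0, 0, 0, 0, 0, 0], jaw=-1, squeeze=12)

```text
time: 3.2
tool_pos: [0.3818, 0.3608, 0.2188]
tool_rot: [-3.14, -0.0, 3.09]
contact_force: [0.1, -5.4, 3.1]
opening: 0.0428
grip_force: 12.0
```

Emit:
arm_command(xyz=[[0, -1, 3], [0, -1, 5], [0, 0, 10], [0, 0, 15], [0, 0, 20], [0, 0, 25], [0, 0, 25], [0, 0, 25], [0, 0, 20], [0, 0, 0]], spin=[0, 0, 0, 0, 0, 0, 0, 0, 0, 0])

```text
time: 4.2
tool_pos: [0.3821, 0.3598, 0.3703]
tool_rot: [3.137, 0.005, 3.09]
contact_force: [0.4, -0.2, -0.9]
opening: 0.0435
grip_force: 12.0
```

Run:
```python
from m import *
s=cam('scene')
cv2.imwrite('pics/g2.png',cv2.resize(s['img'][120:270,110:260,::-1],(500,500),interpolation=cv2.INTER_CUBIC))
```

```text
(no output)
```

View pics/g2.png

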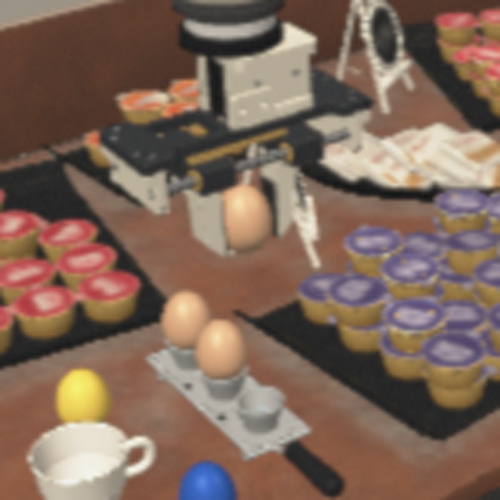

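The egg hangs upright in the fingers at (247,215), and seat 1 is empty at (260,405). I carry it over to the board.

Emit:
arm_command(xyz=[[5, -20, 5], [10, -38, 0], [10, -38, 0], [10, -38, 0], [10, -38, 0], [10, -38, 0], [10, -38, 0], [10, -38, 0], [5, -38, 0], [0, -38, 0], [0, -38, 0], [-5, -38, 0], [-5, -38, 0], [-8, -38, 0], [-8, -38, 0], [-8, -38, 0], [-8, -38, 0], [-8, -38, 0], [-8, -38, 0], [-9, -32, 0]], spin=[-3, -6.5, -6.5, -6.5, -6.5, -6.5, -6.5, -6.5, -6.5, -6.5, -6.5, -6.5, -6.5, -6.5, -6.5, -6.5, -6.5, -6.5, -6.5, -6.5])

```text
time: 6.25
tool_pos: [0.3941, -0.3783, 0.3703]
tool_rot: [-3.14, -0.0, 0.876]
contact_force: [0.4, -0.2, -0.8]
opening: 0.0433
grip_force: 12.0
```

Emit:
arm_command(xyz=[[0, 0, 0], [0, 0, 0], [0, 0, 0]], spin=[0, 0, 0])

```text
time: 6.55
tool_pos: [0.395, -0.3756, 0.371]
tool_rot: [-3.14, -0.001, 0.883]
contact_force: [0.7, 1.3, -0.3]
opening: 0.0434
grip_force: 12.0
```

Run:
```python
from f3 import *
t=cam('top');s=cam('scene');o=observe();print(o['time'],o['tool_pos'],o['tool_rot'])
for nm,c in(('top',t),('scene',s)):
    C=cloud(c)
    for g in [(.498,.3545),(.4397,.3565)]: 
        try: print(nm,eggfit(C,g))
        except Exception as e: print(nm,'no')
    D=C.copy(); D[...,2]-=o['tool_pos'][2]-.159-.056+.0 # held egg relative
    hs=cv2.cvtColor(c['img'],cv2.COLOR_RGB2HSV); k=(hs[...,0]>7)&(hs[...,0]<22)&(hs[...,1]>60)&(hs[...,1]<175); D[~k]=9
    try: e,n,r=eggfit(D,o['tool_pos'],.02); print(nm,'held egg rel grasp',(e-[*o['tool_pos'][:2],.056]).round(4),n,r)
    except Exception as e: print(nm,'held no')
cv2.imwrite('pics/g3.png',cv2.resize(s['img'][40:220,240:420,::-1],(540,540),interpolation=cv2.INTER_CUBIC))
```

```text
6.65 [ 0.39523181 -0.3754893   0.37152758] [-3.14100297e+00 -3.66015997e-04  8.83706219e-01]
top (array([0.4983, 0.3558, 0.0574]), 102, 0.0019)
top (array([0.4398, 0.3598, 0.0576]), 104, 0.0016)
top held egg rel grasp [-0. -0.  0.] 0 nan
scene (array([0.4984, 0.3521, 0.0571]), 110, 0.0011)
scene (array([0.4403, 0.3549, 0.0574]), 120, 0.0011)
scene held egg rel grasp [-0.0004 -0.004  -0.0027] 19 0.0012
  return _methods._mean(a, axis=axis, dtype=dtype,
  ret = ret.dtype.type(ret / rcount)
```

View pics/g3.png

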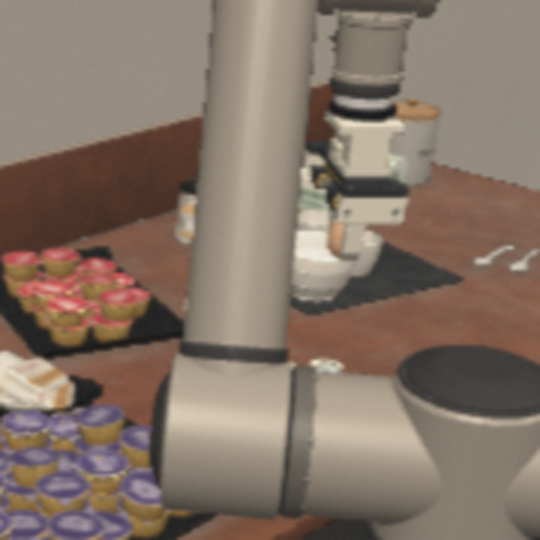

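Emit:
arm_command(xyz=[[1, -1, -20], [1, 0, -25], [0, 0, -25], [0, 0, -25], [0, 0, -20], [0, 0, -15], [0, 0, -10], [0, 0, -4], [0, 0, -2], [0, 0, 0]], spin=[0, 0, 0, 0, 0, 0, 0, 0, 0, 0])

```text
time: 7.65
tool_pos: [0.3971, -0.3776, 0.2262]
tool_rot: [3.141, 0.0, 0.882]
contact_force: [-0.3, 0.0, -0.2]
opening: 0.0433
grip_force: 12.0
```

Run:
```python
from m import *
t=cam('top')
cv2.imwrite('pics/g4.png',cv2.resize(t['img'][140:240,310:430,::-1],(600,500),interpolation=cv2.INTER_CUBIC))
```

```text
(no output)
```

View pics/g4.png

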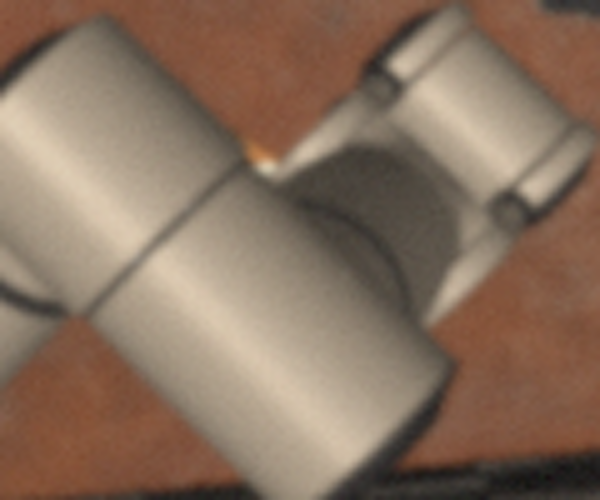

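The arm hides the cup in both views, so I go on by force, in small steps.

Emit:
arm_command(xyz=[[0, 0, -2], [0, 0, -2], [0, 0, -1], [0, 0, 0]], spin=[0, 0, 0, 0])

```text
time: 8.1
tool_pos: [0.3972, -0.3775, 0.2214]
tool_rot: [3.14, -0.0, 0.882]
contact_force: [2.0, 2.5, 4.6]
opening: 0.0433
grip_force: 12.0
```

Emit:
arm_command(xyz=[[0, 0, -1], [0, 0, 0]], spin=[0, 0])

```text
time: 8.3
tool_pos: [0.3974, -0.3774, 0.2206]
tool_rot: [3.14, -0.001, 0.881]
contact_force: [2.5, 3.4, 6.2]
opening: 0.0428
grip_force: 12.0
```

Contact pushes the tool along the row, away from the handle, so I shift that way.

Emit:
arm_command(xyz=[[1, 2, 0], [1, 1, 0], [0, 0, 0]], spin=[0, 0, 0])

```text
time: 8.6
tool_pos: [0.3989, -0.3746, 0.2197]
tool_rot: [3.141, 0.0, 0.882]
contact_force: [-0.2, -0.3, 0.6]
opening: 0.0433
grip_force: 12.0
```

Emit:
arm_command(xyz=[[0, 0, -1], [0, 0, 0]], spin=[0, 0])

```text
time: 8.8
tool_pos: [0.399, -0.3749, 0.219]
tool_rot: [3.14, 0.0, 0.881]
contact_force: [0.8, -1.2, 2.6]
opening: 0.0428
grip_force: 12.0
```

Seated, with small forces at the same height as the grasp. I release and retreat.

Emit:
arm_command(xyz=[[0, 0, 0], [0, 0, 0], [0, 0, 0], [0, 0, 0], [0, 0, 0], [0, 0, 0]], spin=[0, 0, 0, 0, 0, 0], jaw=0.5)

```text
time: 9.4
tool_pos: [0.3988, -0.3746, 0.2187]
tool_rot: [-3.141, -0.0, 0.882]
contact_force: [0.1, 0.2, 0.1]
opening: 0.0691
grip_force: 0.0
```

Emit:
arm_command(xyz=[[0, 0, 8], [0, 0, 15], [0, 0, 25], [0, 0, 30], [0, 0, 30], [0, 0, 30], [0, 0, 15], [10, 38, 0], [10, 38, 0], [10, 38, 0], [10, 38, 0], [10, 38, 0], [10, 38, 0], [10, 38, 0], [10, 38, 0], [10, 38, 0], [0, 38, 0], [0, 38, 0], [0, 38, 0], [0, 38, 0]], spin=[0, 0, 0, 0, 0, 0, 0, 6.5, 6.5, 6.5, 6.5, 6.5, 6.5, 6.5, 6.5, 6.5, 6.5, 6.5, 6.5, 6.5])

```text
time: 11.4
tool_pos: [0.4885, 0.121, 0.3725]
tool_rot: [3.141, 0.001, 2.361]
contact_force: [-0.1, -1.1, 0.4]
opening: 0.0688
grip_force: 0.0
```

Emit:
arm_command(xyz=[[-5, 38, 0], [-6, 38, 0], [-10, 38, 0], [-10, 38, 0], [-10, 38, 0], [-8, 38, 0], [0, 8, 0], [0, 0, 0], [0, 0, 0]], spin=[6.5, 6.5, 6.5, 6.5, 6.5, 6.5, 3, 0, 0])

```text
time: 12.3
tool_pos: [0.4397, 0.3551, 0.372]
tool_rot: [-3.141, 0.0, 3.088]
contact_force: [-0.4, 0.6, -0.7]
opening: 0.0688
grip_force: 0.0
```

Run:
```python
from f3 import *
t=cam('top');s=cam('scene');o=observe();print(o['time'],o['tool_pos'],o['tool_rot'])
for nm,c in(('top',t),('scene',s)):
    C=cloud(c); print(nm,'placed',eggfit(C,(.399,-.375)))
a=cv2.resize(t['img'][150:222,325,None] if 0 else t['img'][145:225,325:415,::-1],(400,356),interpolation=cv2.INTER_CUBIC)
b=cv2.resize(s['img'][130:210,295:385,::-1],(400,356),interpolation=cv2.INTER_CUBIC)
cv2.imwrite('pics/g5.png',np.hstack([a,b]))
```

```text
12.4 [0.440087   0.35447514 0.37197385] [-3.14146157e+00  9.83693075e-05  3.08719865e+00]
top placed (array([ 0.3975, -0.3749,  0.0575]), 100, 0.0015)
scene placed (array([ 0.399, -0.375,  0.056]), 0, nan)
  return _methods._mean(a, axis=axis, dtype=dtype,
  ret = ret.dtype.type(ret / rcount)
```

View pics/g5.png

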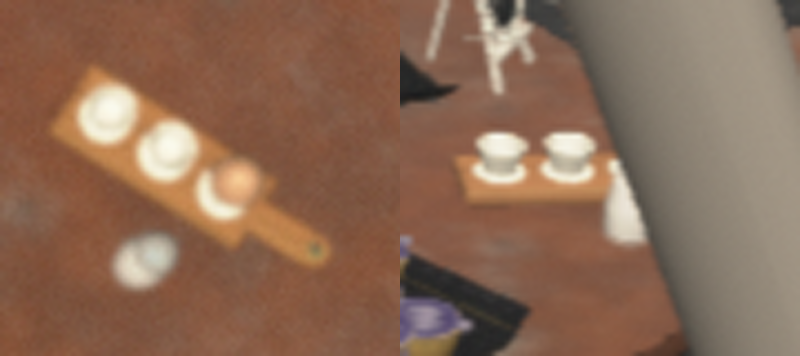

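Egg 1 stands in the cup next to the handle at (235,180), upright, and the shaker is untouched. Now egg 2.

Emit:
arm_command(xyz=[[0, 1, -20], [0, 0, -25], [0, 0, -25], [0, 0, -25], [0, 0, -20], [0, 0, -15], [0, 0, -10], [0, 0, -8], [0, 0, -5], [0, 0, 0], [0, 0, 0]], spin=[0, 0, 0, 0, 0, 0, 0, 0, 0, 0, 0])

```text
time: 13.5
tool_pos: [0.44, 0.3565, 0.2193]
tool_rot: [3.141, 0.001, 3.089]
contact_force: [-0.3, -0.1, 0.3]
opening: 0.0693
grip_force: 0.0
```

Emit:
arm_command(xyz=[[0, 0, 0], [0, 0, 0], [0, 0, 0], [0, 0, 0], [0, 0, 0], [0, 0, 0], [0, 0, 0], [0, 0, 0]], spin=[0, 0, 0, 0, 0, 0, 0, 0], jaw=-1)

```text
time: 14.3
tool_pos: [0.4399, 0.3566, 0.219]
tool_rot: [3.141, 0.001, 3.089]
contact_force: [-0.0, 2.7, 1.9]
opening: 0.0431
grip_force: 12.0
```

Emit:
arm_command(xyz=[[0, 0, 3], [0, 0, 6], [0, 0, 12], [0, 0, 16], [0, 0, 20], [0, 0, 25], [0, 0, 25], [0, 0, 25], [0, 0, 20]], spin=[0, 0, 0, 0, 0, 0, 0, 0, 0])

```text
time: 15.2
tool_pos: [0.4397, 0.3562, 0.3733]
tool_rot: [3.141, 0.002, 3.089]
contact_force: [0.8, 0.5, -0.6]
opening: 0.0435
grip_force: 12.0
```

Emit:
arm_command(xyz=[[0, -20, 0], [7, -37, 0], [7, -37, 0], [7, -37, 0], [7, -37, 0], [7, -37, 0], [7, -37, 0], [7, -37, 0], [7, -37, 0], [7, -37, 0], [-7, -37, 0], [-7, -37, 0], [-7, -37, 0], [-7, -37, 0], [-8, -37, 0], [-8, -37, 0], [-8, -37, 0], [-8, -37, 0], [-8, -37, 0], [0, 0, 0]], spin=[-4, -6.8, -6.8, -6.8, -6.8, -6.8, -6.8, -6.8, -6.8, -6.8, -6.8, -6.8, -6.8, -6.8, -6.8, -6.8, -6.8, -6.8, -6.8, 0])

```text
time: 17.2
tool_pos: [0.4334, -0.3334, 0.3714]
tool_rot: [3.14, 0.002, 0.876]
contact_force: [1.2, 0.2, -1.1]
opening: 0.043
grip_force: 12.0
```

Emit:
arm_command(xyz=[[0, 0, 0], [0, 0, 0]], spin=[0, 0])

```text
time: 17.4
tool_pos: [0.4348, -0.3288, 0.3711]
tool_rot: [-3.141, -0.0, 0.885]
contact_force: [0.9, -0.3, -1.4]
opening: 0.0431
grip_force: 12.0
```

Emit:
arm_command(xyz=[[0, -1, -20], [0, 0, -25], [0, 0, -25], [0, 0, -25], [0, 0, -20], [0, 0, -15], [0, 0, -10], [0, 0, -5], [0, 0, -2], [0, 0, -1], [0, 0, -1], [0, 0, 0]], spin=[0, 0, 0, 0, 0, 0, 0, 0, 0, 0, 0, 0])

```text
time: 18.6
tool_pos: [0.4349, -0.3307, 0.2222]
tool_rot: [3.141, 0.0, 0.883]
contact_force: [0.8, -0.2, -0.2]
opening: 0.043
grip_force: 12.0
```

Emit:
arm_command(xyz=[[0, 0, -1], [0, 0, 0]], spin=[0, 0])

```text
time: 18.8
tool_pos: [0.4348, -0.3306, 0.2208]
tool_rot: [3.141, 0.0, 0.883]
contact_force: [0.1, 0.6, 0.1]
opening: 0.043
grip_force: 12.0
```

Emit:
arm_command(xyz=[[0, 0, -1], [0, 0, 0]], spin=[0, 0])

```text
time: 19.0
tool_pos: [0.435, -0.3306, 0.2199]
tool_rot: [3.141, -0.0, 0.883]
contact_force: [0.2, -0.1, 1.7]
opening: 0.0428
grip_force: 12.0
```

Emit:
arm_command(xyz=[[0, 0, -1], [0, 0, 0]], spin=[0, 0])

```text
time: 19.2
tool_pos: [0.4352, -0.3306, 0.2192]
tool_rot: [3.14, -0.0, 0.883]
contact_force: [1.9, 1.4, 4.8]
opening: 0.0428
grip_force: 12.0
```

Emit:
arm_command(xyz=[[0, 0, 0], [0, 0, 0], [0, 0, 0], [0, 0, 0], [0, 0, 0], [0, 0, 0]], spin=[0, 0, 0, 0, 0, 0], jaw=0.5)

```text
time: 19.8
tool_pos: [0.4348, -0.3306, 0.2187]
tool_rot: [-3.142, 0.0, 0.883]
contact_force: [1.0, 0.4, 0.6]
opening: 0.0688
grip_force: 0.0
```

Emit:
arm_command(xyz=[[0, 0, 8], [0, 0, 15], [0, 0, 25], [0, 0, 30], [0, 0, 30], [0, 0, 30], [0, 0, 15], [0, 0, 0]], spin=[0, 0, 0, 0, 0, 0, 0, 0])

```text
time: 20.6
tool_pos: [0.4351, -0.3308, 0.3748]
tool_rot: [3.136, 0.001, 0.884]
contact_force: [-0.2, -0.7, 0.3]
opening: 0.0689
grip_force: 0.0
```

Emit:
arm_command(xyz=[[0, 19, 0], [10, 37, 0], [10, 37, 0], [10, 37, 0], [10, 37, 0], [10, 37, 0], [10, 37, 0], [10, 37, 0], [10, 37, 0], [10, 37, 0], [-3, 37, 0], [-3, 37, 0], [-3, 37, 0], [-3, 37, 0], [-3, 37, 0], [-3, 37, 0], [-3, 37, 0], [-3, 37, 0], [-3, 37, 0], [0, 0, 0]], spin=[4, 6.8, 6.8, 6.8, 6.8, 6.8, 6.8, 6.8, 6.8, 6.8, 6.8, 6.8, 6.8, 6.8, 6.8, 6.8, 6.8, 6.8, 6.8, 0])

```text
time: 22.6
tool_pos: [0.4966, 0.358, 0.3701]
tool_rot: [3.141, -0.002, 3.096]
contact_force: [0.2, -0.1, 0.1]
opening: 0.0688
grip_force: 0.0
```

Emit:
arm_command(xyz=[[0, 0, 0], [0, 0, 0]], spin=[0, 0])

```text
time: 22.8
tool_pos: [0.4979, 0.3535, 0.371]
tool_rot: [-3.141, -0.001, 3.088]
contact_force: [0.3, 0.1, -0.2]
opening: 0.0687
grip_force: 0.0
```

Run:
```python
from f3 import *
t=cam('top'); C=cloud(t); print(eggfit(C,(.3985,-.375)),eggfit(C,(.435,-.33))); print(observe()['tool_pos'])
```

```text
(array([ 0.3977, -0.3747,  0.057 ]), 99, 0.0015) (array([ 0.4355, -0.329 ,  0.057 ]), 96, 0.0015)
[0.49807443 0.35324715 0.37132166]
```

Both eggs are seated at z 0.057. Now egg 3.

Emit:
arm_command(xyz=[[0, 0, -20], [0, 0, -25], [0, 0, -25], [0, 0, -25], [0, 0, -20], [0, 0, -15], [0, 0, -10], [0, 0, -7], [0, 0, -5], [0, 0, 0], [0, 0, 0]], spin=[0, 0, 0, 0, 0, 0, 0, 0, 0, 0, 0])

```text
time: 23.95
tool_pos: [0.498, 0.3544, 0.2203]
tool_rot: [3.141, 0.001, 3.089]
contact_force: [0.1, -0.3, 1.8]
opening: 0.0688
grip_force: 0.0
```

Emit:
arm_command(xyz=[[0, 0, 0], [0, 0, 0], [0, 0, 0], [0, 0, 0], [0, 0, 0], [0, 0, 0], [0, 0, 0], [0, 0, 0]], spin=[0, 0, 0, 0, 0, 0, 0, 0], jaw=-1)

```text
time: 24.75
tool_pos: [0.4979, 0.3544, 0.2199]
tool_rot: [3.141, 0.0, 3.089]
contact_force: [-0.5, -1.6, 2.1]
opening: 0.0431
grip_force: 12.0
```

Emit:
arm_command(xyz=[[0, 0, 3], [0, 0, 6], [0, 0, 12], [0, 0, 16], [0, 0, 20], [0, 0, 25], [0, 0, 25], [0, 0, 25], [0, 0, 20]], spin=[0, 0, 0, 0, 0, 0, 0, 0, 0])

```text
time: 25.65
tool_pos: [0.4977, 0.3544, 0.3745]
tool_rot: [3.14, 0.002, 3.09]
contact_force: [-0.6, 0.7, -0.8]
opening: 0.0436
grip_force: 12.0
```

Emit:
arm_command(xyz=[[0, -20, 0], [3, -36, 0], [3, -36, 0], [3, -36, 0], [3, -36, 0], [3, -36, 0], [3, -36, 0], [3, -36, 0], [3, -36, 0], [-5, -36, 0], [-5, -36, 0], [-5, -36, 0], [-5, -36, 0], [-5, -36, 0], [-5, -36, 0], [-5, -36, 0], [-5, -36, 0], [-5, -36, 0], [-5, -7, 0], [0, 0, 0]], spin=[-4, -7, -7, -7, -7, -7, -7, -7, -7, -7, -7, -7, -7, -7, -7, -7, -7, -7, -3.4, 0])

```text
time: 27.65
tool_pos: [0.4712, -0.2859, 0.3724]
tool_rot: [3.141, 0.0, 0.88]
contact_force: [0.1, 0.2, 0.2]
opening: 0.0431
grip_force: 12.0
```

Emit:
arm_command(xyz=[[0, 0, 0], [0, 0, 0]], spin=[0, 0])

```text
time: 27.85
tool_pos: [0.4721, -0.2837, 0.3722]
tool_rot: [3.141, -0.0, 0.886]
contact_force: [0.3, -0.2, -0.6]
opening: 0.0434
grip_force: 12.0
```

Emit:
arm_command(xyz=[[0, -1, -20], [0, 0, -25], [0, 0, -25], [0, 0, -25], [0, 0, -20], [0, 0, -15], [0, 0, -10], [0, 0, -5], [0, 0, -2], [0, 0, -1], [0, 0, -1], [0, 0, 0]], spin=[0, 0, 0, 0, 0, 0, 0, 0, 0, 0, 0, 0])

```text
time: 29.05
tool_pos: [0.4719, -0.2857, 0.2232]
tool_rot: [3.141, 0.0, 0.883]
contact_force: [0.7, -0.9, -0.3]
opening: 0.0429
grip_force: 12.0
```

Emit:
arm_command(xyz=[[0, 0, -1], [0, 0, -1], [0, 0, 0]], spin=[0, 0, 0])

```text
time: 29.35
tool_pos: [0.4719, -0.2857, 0.2208]
tool_rot: [3.141, -0.0, 0.883]
contact_force: [0.3, -0.9, 0.1]
opening: 0.0434
grip_force: 12.0
```

Emit:
arm_command(xyz=[[0, 0, -1], [0, 0, 0]], spin=[0, 0])

```text
time: 29.55
tool_pos: [0.4721, -0.2855, 0.2201]
tool_rot: [3.141, -0.0, 0.883]
contact_force: [1.3, 1.8, 4.0]
opening: 0.0434
grip_force: 12.0
```

Seated, at the 0.220 grasp height. I release and retreat.

Emit:
arm_command(xyz=[[0, 0, 0], [0, 0, 0], [0, 0, 0], [0, 0, 0], [0, 0, 0], [0, 0, 0]], spin=[0, 0, 0, 0, 0, 0], jaw=0.5)

```text
time: 30.15
tool_pos: [0.4718, -0.2856, 0.2197]
tool_rot: [-3.142, 0.0, 0.883]
contact_force: [0.5, -0.4, -0.8]
opening: 0.0688
grip_force: 0.0
```

Emit:
arm_command(xyz=[[0, 0, 8], [0, 0, 15], [0, 0, 25], [0, 0, 30], [0, 0, 30], [0, 0, 30], [0, 0, 15], [0, 30, 0], [0, 35, 0], [0, 35, 0], [0, 35, 0], [0, 35, 0], [0, 35, 0], [0, 35, 0], [0, 35, 0], [0, 35, 0], [0, 35, 0], [0, 30, 0], [0, 0, 0], [0, 0, 0]], spin=[0, 0, 0, 0, 0, 0, 0, 0, 0, 0, 0, 0, 0, 0, 0, 0, 0, 0, 0, 0])

```text
time: 32.15
tool_pos: [0.4717, 0.0897, 0.3732]
tool_rot: [3.141, -0.0, 0.885]
contact_force: [0.6, -0.9, -0.0]
opening: 0.0688
grip_force: 0.0
```

Run:
```python
from f3 import *
t=cam('top'); C=cloud(t)
for g in[(.3985,-.375),(.435,-.33),(.472,-.285)]: print(eggfit(C,g))
cv2.imwrite('pics/g6.png',cv2.resize(t['img'][140:230,315:425,::-1],(660,540),interpolation=cv2.INTER_CUBIC))
```

```text
(array([ 0.398 , -0.3746,  0.0572]), 98, 0.0011)
(array([ 0.4342, -0.3286,  0.0571]), 100, 0.0015)
(array([ 0.4709, -0.2832,  0.057 ]), 102, 0.0013)
```

View pics/g6.png

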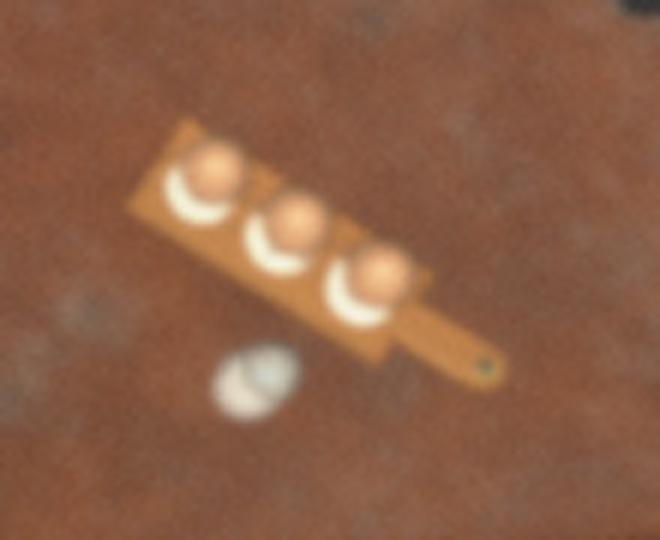

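All three eggs stand seated and upright at (215,170), (300,222) and (382,272), and the shaker has not moved.

```bash
python3 -c "
from cell import *
print(hand_in())"
```

```text
the job is handed in; nothing more can be done
None
```

All three eggs stand upright in the board's cups in the same order from the handle, the shaker and coffee cup were left alone, and the job was handed in after about 32 s of robot time; the hand-in gave no verdict.

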